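Free the seized drain stopper

TASK

The T-handled stopper has seized in its drain port on the wet bench. Take it by its bar and work it loose by twisting it back and forth while drawing it up gently, first anticlockwise (seen from above) and then clockwise, about 25 degrees each side of where it began, because a straight pull would drag the rubber-mounted port up off its foot. Then set the stopper down gently in the shallow rinse tray, and leave the round-knobbed plug in its own port.

Things in the scene. Friction and masses are not known exactly. Their poses are not given: they have to be found in the camera images.
- bar_centre (a point): Centre of the seized grey stopper's T-bar: 60 mm long (x), 14 thick (y), 28 high (z up); needs a firm grip (60 N+). Flange under it, 48 dia, top 28 below this point; stem 28 dia, 26 long, ends flat 60 below. 0.11 kg. Its seal resists a straight pull with 25-40 N but only a few N while being turned (0.3-0.6 N m): some 4 mm of rise per 50 degree swing. Seal free after 18 mm of rise, stem out after 26.
- port_mouth (a point): Centre of the top face, 76 mm above the table, of the seized stopper's white square port (64 x 64 mm, 34 high, on a round foot 96 dia); x, y along its sides, z up. At the start the bar's x is 45 degrees clockwise of this x, seen from above, and its centre 34 above. The port cannot turn but is sprung: pulling lifts it, 8 mm at 17 N, which is the most allowed; it sinks back when let go.
- tray_in (a point): Centre of the inner floor (5 mm above the table) of the shallow white rinse tray, fixed: outer 150 (x) by 120 (y) mm, 28 high, walls 5. The stopper can stand in it on its flat stem end, bar centre 60 mm above this point.
- knob_centre (a point): Centre of the round grey knob (42 mm dia, 28 high) of the other plug, sitting loose in a similar white port 76 mm high. Leave it alone.
There are look-alikes about, which are no part of the job. Leave any turquoise or yellow look-alike of the part that bears bar_centre alone. What is shaped like the part that bears port_mouth but turquoise is not meant.

How it is judged:
By the outcome, as a careful person would: the job done as asked, in the order asked, and still so for the second after the job is handed in, with the robot touching nothing.
It also fails if it takes over 61 s, if anything falls off the work surface, if the arm or the gripper's body presses on something with over 40 N, if the wrist force passes 120 N, or if a joint passes its speed limit or range.

ROBOT

A 6-joint arm with a two-finger parallel gripper is mounted at the origin on the work surface. World frame = base frame: x ahead of the robot, y to its left, z up, the work surface at z = 0. Lengths are in m, angles in rad, forces in N, time in s.
With the tool pointing down it reaches from about 0.3 to 0.825 m from the base axis. Payload 5.4 kg.
Tool frame: the origin (TCP) lies at the very end of the fingers, on their centre line; the grasp point (between the pads) lies 19 mm behind it; z points along the fingers, y is the line along which they close (so a half turn about z gives the same grasp; the last joint's range is limited). The gripper opens to 92 mm and grips with 3 to 60 N. Pads are 20 mm wide; open, the fingers measure 128 mm over their backs; the gripper's body (75 mm by 189 mm) begins 69 mm behind the grasp point.
Start: joints at [-1.413, 0.158, 1.597, -0, 1.386, -0.21], TCP at [0.207, -0.537, 0.215] pointing down, gripper open.
Joint ranges: [-2.91, 2.91], [-0.94, 2.29], [0.18, 2.7], [-1.29, 4.43], [0.17, 2.64], [-3, 3]. Speed limits (rad/s): [2.57, 2.57, 3.14, 3.14, 3.14, 3.14].

INTERFACE

Orientations are given as a rotation vector (axis times angle).
In Python, from workcell import bot gives the robot as it stands. Calls block until the motion is done:
- bot.goto(position, orientation): joint-space move of the TCP to a pose.
- bot.line_to(position, rot=None, max_speed=0.15): straight line of the TCP; rot=None keeps the orientation; max_speed is the mean speed in m/s.
- bot.set_joints(angles): joint-space move.
- bot.set_gripper(opening, newtons=None): opening from 0.0 (shut) to 1.0 (fully open); newtons is the grip in N (None keeps the last); returns when the fingers have stopped.
- bot.hold(seconds).
- bot.inverse_kinematics(position, orientation): joint angles nearest the present ones, or None.
- bot.read_camera(name): name is "scene" or "top" or "wrist"; returns a dict with "pixels" (420x560x3 uint8, blue, green, red), "fx", "fy", "cx", "cy" (pixels), "R" (3x3) and "t" (3): a world point X has camera coordinates R X + t. Camera axes: x right, y down, z forward; pixel columns grow to the right and rows downward; lengths in m; the calibration is good to about 2 mm. A picture is of the moment at which its call begins. There is no depth.
A pose or a line that the arm cannot do raises bot.MotionError and nothing moves.
- bot.job_done(): hands the job in; it is judged then, once.
Readings, each from a call of its own:
- bot.current_clock(): time.
- bot.current_joints(): joint angles.
- bot.current_joint_vel(): joint speeds.
- bot.current_effort(): joint torques, N m.
- bot.current_ee_pos(): TCP position.
- bot.current_tool_rot(): TCP orientation.
- bot.current_contact_force(): force on the tool from outside, world axes, zero at the start.
- bot.current_ft_torque(): the same for the moment, N m.
- bot.current_opening(): opening from 0.0 (shut) to 1.0 (fully open).
- bot.current_grip_force(): force on a finger pad.
Only numpy, scipy, OpenCV 4.12 (cv2) and the standard library are available. Lean on these libraries where they do the work, as an engineer would, in place of code of your own. Each camera call takes 0.05 s, during which the arm holds its last target. There are 200 camera calls.

## Working session

There is one attempt and no reset: what is moved stays moved. The work goes in short steps, each a Python script; the robot and the scene stay as the last script left them, time stands still between calls to the robot, and variables do not carry over. Pictures are saved under pics/ and viewed, at most 10 in all, crops included, and the job is handed in when it is done.

```bash
ls; mkdir -p pics
python3 - <<'E'
from workcell import bot
import cv2,numpy as np
for n in("scene","top"):
    c=bot.read_camera(n);cv2.imwrite(f"pics/{n}0.png",c["pixels"]);print(n,c["fx"],c["cx"],c["cy"],np.round(c["R"],3).tolist(),np.round(c["t"],3))
print(bot.current_clock(),bot.current_tool_rot())
E
```

```text
pics
scene 422.53982284153875 286.4046094463757 204.74175308130796 [[-0.024, 1.0, 0.007], [0.612, 0.02, -0.79], [-0.79, -0.015, -0.613]] [ 0.074 -0.223  1.351]
top 395.90879813338495 276.07353042701175 212.06049701649582 [[-0.01, -1.0, -0.001], [-0.998, 0.01, -0.067], [0.067, 0.0, -0.998]] [-0.032  0.496  0.929]
0.1 [-3.08700449e+00 -5.74181801e-01 -7.96198487e-05]
```

View pics/top0.png

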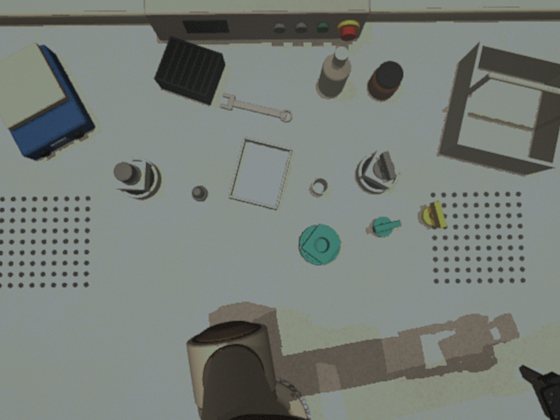

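View pics/scene0.png

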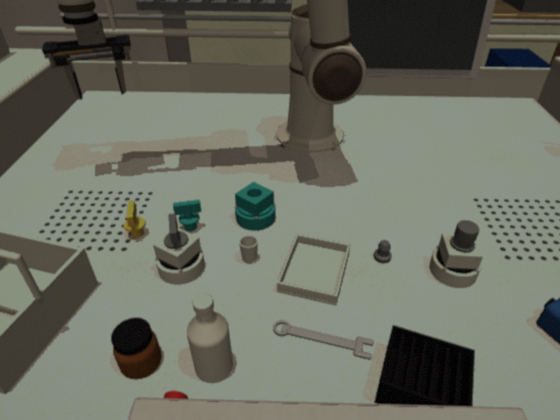

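The top view shows the stopper and its white port at about (380,170), the tray at about (262,173) and the knob at about (125,172). The turquoise and yellow look-alikes are lower right. Next I'll go above the stopper for a close look.

```bash
cat > h.py <<'E'
from workcell import bot
import cv2,numpy as np
from scipy.spatial.transform import Rotation as Ro
def ray(c,uv,z):
    R=np.array(c["R"]);t=np.array(c["t"]);o=-R.T@t
    d=R.T@np.array([(uv[0]-c["cx"])/c["fx"],(uv[1]-c["cy"])/c["fy"],1])
    return o+d*(z-o[2])/d[2]
def down(yaw):  # tool x at yaw, z down
    return (Ro.from_euler('z',yaw)*Ro.from_euler('x',np.pi)).as_rotvec()
E
python3 - <<'E'
from h import *
c=bot.read_camera("top")
b=ray(c,(385,163),.124);print("bar",b)
im=c["pixels"]
print("tray",[ray(c,p,.028).round(3) for p in((245,138),(293,148),(277,208),(230,199))])
print("knob",ray(c,(125,172),.124))
x=Ro.from_rotvec(bot.current_tool_rot()).as_matrix();print(x.round(3))
w=bot.read_camera("wrist")
# camera in tool frame
R=np.array(w["R"]);o=-R.T@np.array(w["t"]);print("cam in tool",x.T@(o-bot.current_ee_pos()),(R@x).round(3))
A=cv2.resize(im[130:215,220:420],None,fx=4,fy=4,interpolation=cv2.INTER_CUBIC);cv2.imwrite("pics/crop1.png",A)
for yaw in np.arange(-180,180,30):
    q=bot.inverse_kinematics([b[0],b[1],.25],down(np.radians(yaw)));print(yaw,None if q is None else np.round(q,2))
E
```

```text
bar [ 0.59126574 -0.27071573  0.124     ]
tray [array([0.673, 0.035, 0.028]), array([ 0.648, -0.079,  0.028]), array([ 0.505, -0.04 ,  0.028]), array([0.527, 0.071, 0.028])]
knob [0.57769866 0.28360686 0.124     ]
[[ 0.933  0.36  -0.   ]
 [ 0.36  -0.933  0.001]
 [ 0.    -0.001 -1.   ]]
cam in tool [ 0.08485256  0.00065768 -0.1696364 ] [[-0.     1.     0.   ]
 [-0.955 -0.    -0.297]
 [-0.297 -0.     0.955]]
-180 [-0.61  0.33  1.32  0.    1.49 -2.19]
-150 [-0.61  0.33  1.32 -0.    1.49 -2.71]
-120 None
-90 [-0.61  0.33  1.32 -0.    1.49  2.53]
-60 [-0.61  0.33  1.32 -0.    1.49  2.  ]
-30 [-0.61  0.33  1.32 -0.    1.49  1.48]
0 [-0.61  0.33  1.32 -0.    1.49  0.96]
30 [-0.61  0.33  1.32 -0.    1.49  0.43]
60 [-0.61  0.33  1.32  0.    1.49 -0.09]
90 [-0.61  0.33  1.32  0.    1.49 -0.61]
120 [-0.61  0.33  1.32  0.    1.49 -1.14]
150 [-0.61  0.33  1.32  0.    1.49 -1.66]
```

View pics/crop1.png

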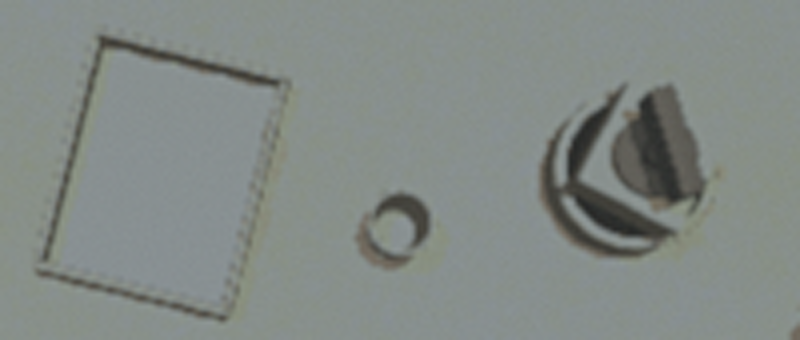

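The enlarged crop shows the bar top centred near (389,165) in the full picture, at a yaw of about 19°. The tray is centred near (0.588, -0.003), and its sides measure 150 x 117 mm as expected.

Run:
```python
from h import *
c=bot.read_camera("top");b=ray(c,(389,165.5),.124);print(b)
bot.goto([b[0],b[1],.25],down(np.radians(19)))
w=bot.read_camera("wrist");cv2.imwrite("pics/w1.png",w["pixels"]);print(bot.current_clock(),bot.current_ee_pos())
```

```text
[ 0.58579281 -0.27908407  0.124     ]
1.9833 [ 0.58508017 -0.28019702  0.24987127]
```

View pics/w1.png

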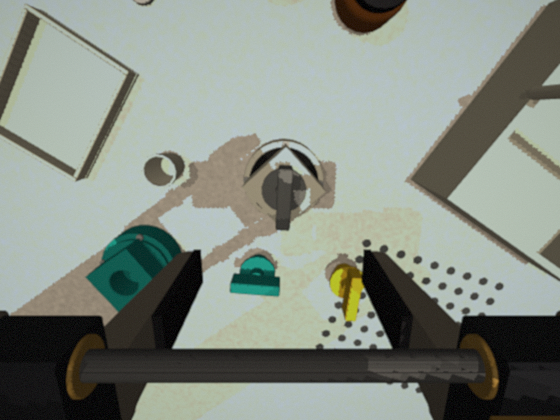

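The wrist view shows the bar near (284,197), almost upright in the picture, with the white port corners around it. I'll measure the bar's top face by mask.

Run:
```python
from h import *
w=bot.read_camera("wrist");im=w["pixels"]
g=cv2.cvtColor(im,cv2.COLOR_BGR2GRAY)
for r in(160,166,170,180,190,200,210,220,226,230,234):print(r,g[r,262:306:2])
cv2.imwrite("pics/c2.png",cv2.resize(im[130:240,220:350],None,fx=5,fy=5,interpolation=cv2.INTER_NEAREST))
```

```text
160 [ 16  10  36  74 125 186 193 194 194 189 195 194 187 194 192 193 193 194
 143  60  24  24]
166 [ 79 112 139 143 155 184 191 155 105  43  42  40  46  47  59 160 193 190
 193 196 179 106]
170 [139 141 143 142 141 120  95  64  75 103 107  95 101 100  96  73 130 178
 193 192 191 195]
180 [138  85  69  70  70  72  70  68  58  70  92 117 117 117 115  75  54  53
  56  63  67 119]
190 [ 84  67  69  71  70  72  67  57  67  70  69  70  71  71  63  54  89  75
  94  93  92 101]
200 [141 100  67  71  68  70  69  58  68  71  69  67  68  66  60  49  75 102
 101 112 129 183]
210 [139 138 140 139 143 139 127  80  70  68  70  70  69  69  59 100 108 113
 112 140 161 128]
220 [142 144 146 144 144 135 115  54  56  58  53  59  56  55  95 119 179 189
 190 189 189 189]
226 [142 145 138 136 139 140 138  59  54  56  54  56  52  55 166 192 190 189
 190 188 186 189]
230 [138 143 141 141 142 142 140 129 160 164 141 132 128 149 190 187 190 188
 188 188 184 184]
234 [136 139 140 143 153 177 193 192 194 193 190 185 188 189 189 190 190 190
 190 190 189 190]
```

View pics/c2.png

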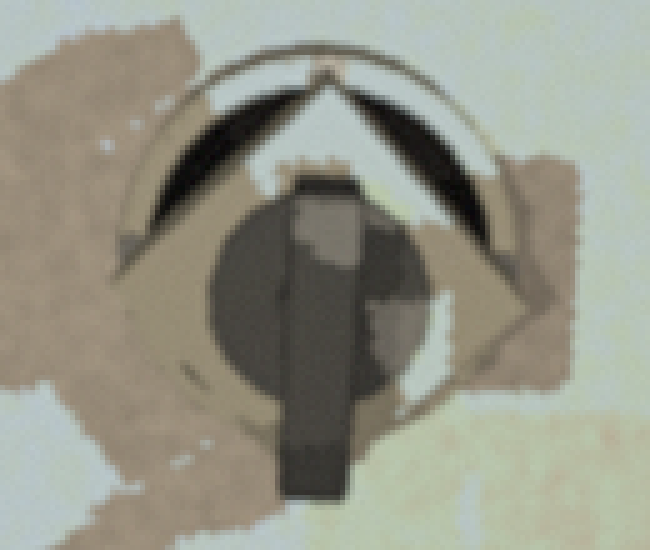

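The crop shows the top face of the bar with corners near (293,194), (362,194), (347,500) and (281,500) in crop pixels (5x, offset 220,130). The dark band at the bottom is shadow.

Run:
```python
from h import *
w=bot.read_camera("wrist")
P=[ray(w,(220+u/5,130+v/5),.124) for u,v in((293,194),(362,194),(347,500),(281,500))]
P=np.array(P);c=P.mean(0);d=(P[0]+P[1]-P[2]-P[3])/2
print("centre",c,"len",np.linalg.norm(d),"wid",np.linalg.norm(P[0]-P[1]),np.linalg.norm(P[2]-P[3]),"yaw",np.degrees(np.arctan2(d[1],d[0])))
m=[ray(w,(220+u/5,130+v/5),.076)for u,v in((328,80),(545,305),(113,278))];print("port corners",np.round(m,4),"centre",(m[1]+m[2])/2)
# flange disc, top at z=.082: left/right edges
f=[ray(w,(220+u/5,130+v/5),.082)for u,v in((209,290),(430,300))];print("flange",f,np.mean(f,0))
s=bot.current_ee_pos(),np.degrees(Ro.from_rotvec(bot.current_tool_rot()).as_euler('zyx'));print(s)
```

```text
centre [ 0.59080525 -0.28113787  0.124     ] len 0.05928565392391958 wid 0.012543540506557243 0.012709766880146828 yaw 16.55354562840494
port corners [[ 0.6341 -0.2682  0.076 ]
 [ 0.6041 -0.3281  0.076 ]
 [ 0.5797 -0.2382  0.076 ]] centre [ 0.59187875 -0.28313422  0.076     ]
flange [array([ 0.58523871, -0.258404  ,  0.082     ]), array([ 0.59831626, -0.30334039,  0.082     ])] [ 0.59177748 -0.2808722   0.082     ]
(array([ 0.58516605, -0.28004952,  0.24987733]), array([-1.89088344e+01, -1.66614801e-02, -1.79998007e+02]))
```

Run:
```python
from h import *
r=down(np.radians(16.6))
bot.set_gripper(0.55)
bot.line_to([.591,-.281,.16],r)
bot.line_to([.591,-.281,.091],max_speed=.06)
print(bot.current_clock(),bot.current_contact_force())
bot.set_gripper(0.0,60)
f0=bot.current_contact_force()
print(bot.current_clock(),bot.current_opening()*92,bot.current_grip_force(),f0,bot.current_ft_torque(),bot.current_ee_pos())
# first half swing, small steps
for a in(8,17,25):
    t=bot.current_clock()
    bot.line_to([.591,-.281,.091+.002*a/25],down(np.radians(16.6+a)),max_speed=.01)
    print(a,bot.current_clock()-t,bot.current_contact_force().round(2),bot.current_ft_torque().round(2),bot.current_ee_pos().round(4))
```

```text
4.8833 [ 0.24271956 -0.49979631  1.03499421]
5.5333 14.981105688792795 60.00149667263031 [-1.86238886  3.61988807  3.30204941] [ 0.79957004  0.39193236 -0.07551847] [ 0.5908022  -0.28022831  0.09100761]
8 0.2917000000000005 [-1.27  2.64 -1.07] [0.33 0.19 0.09] [ 0.5907 -0.2808  0.0912]
17 0.3083 [-0.79  3.72 -2.99] [0.65 0.27 0.05] [ 0.5904 -0.2803  0.0914]
25 0.2916999999999996 [ 0.83  3.72 -7.54] [ 0.54 -0.07  0.11] [ 0.5906 -0.2805  0.0919]
```

```bash
cat > sw.py <<'E'
from h import *
def swing(a0,a1,z,n=5):
    for a in np.linspace(a0,a1,n+1)[1:]:
        f=bot.current_contact_force()[2]
        dz=.0009 if f>-5 else .0005 if f>-8 else 0 if f>-11 else -.0005
        z+=dz
        bot.line_to([.591,-.281,z],down(np.radians(16.6+a)),max_speed=.01)
        print(round(a),round(z,4),bot.current_contact_force().round(1),round(bot.current_ft_torque()[2],2))
    return z
E
python3 - <<'E'
from sw import *
z=swing(25,-25,.093);print(bot.current_clock())
z=swing(-25,25,z);print(z,bot.current_clock(),bot.current_ee_pos(),bot.current_opening()*92)
w=bot.read_camera("scene");cv2.imwrite("pics/s1.png",cv2.resize(w["pixels"][190:310,110:250],None,fx=4,fy=4))
E
```

```text
15 0.0935 [ 0.1  2.  -9.1] 0.0
5 0.0935 [-2.7  1.8 -6.9] -0.07
-5 0.094 [-1.   1.9 -8. ] -0.0
-15 0.0945 [-0.2  1.8 -7.6] -0.11
-25 0.095 [-1.1  0.4 -7.5] -0.02
8.05
-15 0.0955 [-1.1  3.5 -5.5] 0.11
-5 0.096 [-1.6  2.8 -6.7] 0.07
5 0.0965 [-0.4  2.7 -5.4] 0.06
15 0.097 [-0.9  2.8 -4.4] 0.08
25 0.0979 [-1.1  4.6 -5.6] 0.1
0.0979 9.675 [ 0.59087816 -0.2805396   0.09769693] 14.544298535363978
```

View pics/s1.png

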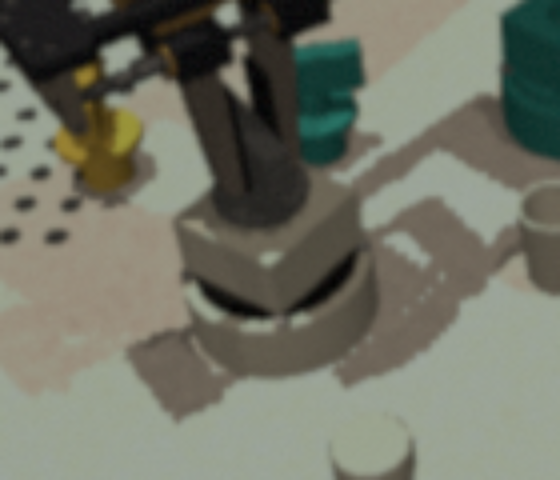

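The picture shows the bar held and turning, with the port still down on its foot. The force is steady at about 6 N while the stopper rises, so I'll keep swinging.

Run:
```python
from sw import *
z=.0979;a=25
while z<.119:
    z=swing(a,-a,z);a=-a
    if bot.current_clock()>25: break
print(z,a,bot.current_clock(),bot.current_opening()*92)
```

```text
15 0.0984 [-0.9  5.  -5.6] -0.05
5 0.0989 [-3.2  2.  -6.4] -0.1
-5 0.0994 [-1.3  3.1 -6.3] -0.04
-15 0.0999 [-1.6  1.8 -6.1] -0.04
-25 0.1004 [-1.7  2.8 -5.6] -0.03
-15 0.1009 [-1.3  2.7 -5.6] 0.14
-5 0.1014 [-1.3  4.  -4.1] 0.1
5 0.1023 [ 0.8  3.9 -6.6] 0.08
15 0.1028 [-0.4  2.1 -6.6] 0.11
25 0.1033 [-2.1  4.8 -4.8] 0.06
15 0.1042 [-0.3  3.6 -4. ] -0.13
5 0.1051 [-2.4  4.3  1.1] -0.08
-5 0.106 [-3.   5.4  2.8] -0.09
-15 0.1069 [-0.4  2.6 -1.1] -0.05
-25 0.1078 [ 0.7  1.5 -1.5] -0.09
-15 0.1087 [-0.3  2.1 -2.4] 0.07
-5 0.1096 [-0.7  0.6 -3.5] 0.09
5 0.1105 [-1.2  3.   4.5] -0.04
15 0.1114 [-0.6  0.6  5.1] 0.0
25 0.1123 [ 0.6 -0.1  4.2] 0.07
15 0.1132 [-1.   0.9  2.3] -0.08
5 0.1141 [ 0.7 -0.1 -1.2] -0.01
-5 0.115 [-0.6 -0.1 -0.9] 0.01
-15 0.1159 [-0.   0.1 -1.2] -0.01
-25 0.1168 [ 0.7 -0.2 -2.2] -0.03
-15 0.1177 [ 0.1  0.2 -0.9] 0.02
-5 0.1186 [ 0.3  0.5 -1.2] 0.0
5 0.1195 [ 0.7 -0.3 -0.5] 0.01
15 0.1204 [ 0.2 -0.1 -1.8] -0.0
25 0.1213 [ 0.1  0.5 -2.6] -0.0
0.12129999999999996 25 19.475 15.066106713647706
```

The seal is free and only the weight remains, so I'll lift, carry it over the tray and look.

Run:
```python
from sw import *
bot.line_to([.591,-.281,.135],down(np.radians(16.6+5)),max_speed=.02);print(bot.current_contact_force())
bot.line_to([.591,-.281,.2],max_speed=.06)
bot.line_to([.588,-.003,.2],down(np.radians(16.6)),max_speed=.12)
bot.line_to([.588,-.003,.085],max_speed=.06)
print(bot.current_clock(),bot.current_contact_force(),bot.current_opening()*92)
w=bot.read_camera("scene");cv2.imwrite("pics/s2.png",cv2.resize(w["pixels"][150:320,130:390],None,fx=3,fy=3))
```

```text
[-0.72486456  0.45685101 -1.04237237]
26.075 [ 0.46513112 -0.09177529 -0.61837171] 15.184844705304904
```

View pics/s2.png

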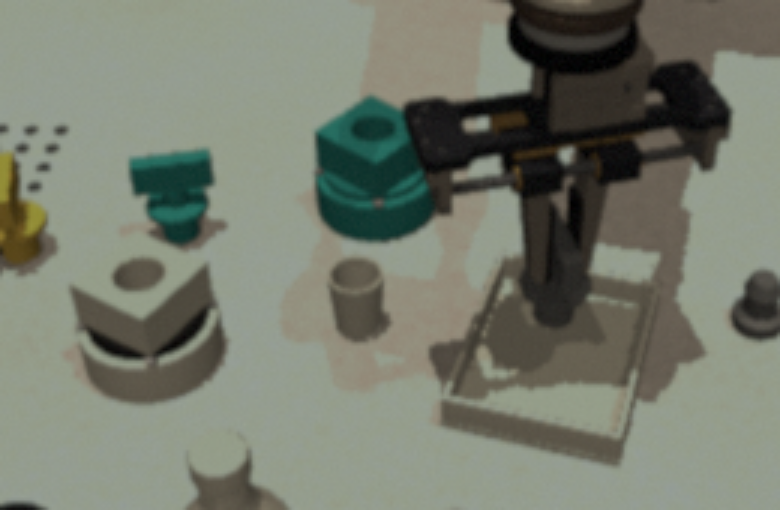

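The stopper is out, upright and over the tray, and the empty port is back on its foot. Next I'll lower until contact.

Run:
```python
from h import *
bot.line_to([.588,-.003,.054],max_speed=.04)
z=.054;f0=bot.current_contact_force()[2]
while z>.040:
    z-=.001;bot.line_to([.588,-.003,z],max_speed=.01)
    f=bot.current_contact_force()[2]
    if f-f0>2.0: break
print(z,f0,f,bot.current_clock())
bot.set_gripper(.35,10);bot.hold(.3)
bot.line_to([.588,-.003,.12],max_speed=.05)
bot.line_to([.588,-.003,.3],max_speed=.15)
bot.set_joints(np.array(bot.current_joints())+[-.75,0,0,0,0,0])
w=bot.read_camera("scene");cv2.imwrite("pics/s3.png",w["pixels"]);print(bot.current_clock(),bot.current_contact_force())
```

```text
0.04499999999999999 -1.5275690565030233 5.499677453370846 29.3
34.675 [ 0.31138036 -0.33268987 -0.10775083]
```

View pics/s3.png

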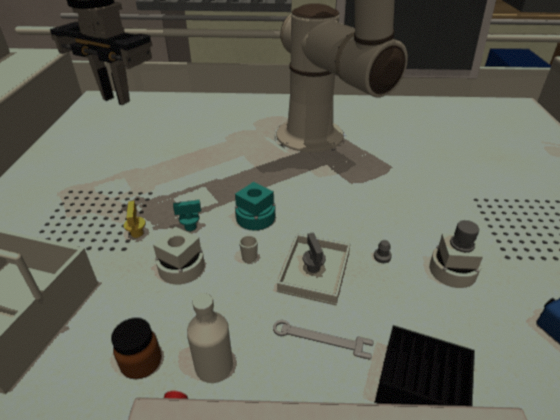

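The stopper stands in the tray at about (315,255), the plug is still in its port at (465,240), and the arm is clear.

```bash
python3 -c "
from workcell import bot
print(bot.job_done())"
```

```text
the job is handed in; nothing more can be done
None
```

The stopper was twisted loose, anticlockwise first, and now stands in the rinse tray; the round-knobbed plug was not touched, and the job was handed in at about 35 s on the robot's clock.

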